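Change the air over between two quarter-turn cocks

TASK

Change the bench air over from the cock with the long one-armed lever to the cock with the short T-handle. First stand the red-capped glue bottle, upright, somewhere on the bench out of reach of both handles' swing; then turn the lever fully shut (across its pipe, against its stop), and only then turn the T-handle fully open (along its pipe, against its stop). Do not knock the glue bottle over, and leave the clear cup, the small blue-capped bottle, the tape roll and the sanding block standing where they are.

Things in the scene. Friction and masses are not known exactly. Their poses are not given: they have to be found in the camera images.
- lever_cock: Fixed brass quarter-turn cock on a bolted steel plate 90 x 72 x 6 mm (its x, y). Origin on the bench under the upright stem, z up. Pipe along its own y at height 30 mm, 40 mm thick, hose tails to 54 mm either side of the stem; bonnet under the handle 24 mm across, up to height 55 mm. Carries the long lever.
- tee_cock: Fixed brass quarter-turn cock on a bolted steel plate 90 x 72 x 6 mm (its x, y). Origin on the bench under the upright stem, z up. Pipe along its own y at height 30 mm, 40 mm thick, hose tails to 54 mm either side of the stem; bonnet under the handle 24 mm across, up to height 55 mm. Carries the T-handle. The cocks may stand either way round, left or right.
- lever (a joint): One-armed lever of lever_cock, turning about the upright stem, in rad: 0 = shut, at its stop, pointing along the cock's own -x; 1.571 = open, at its stop, pointing along its +y. It points at (cock yaw + pi - value); shutting is anticlockwise from above. Starts at 0.95 to 1.57. Stiff (0.2 N m), stays where left.
- lever_grip (a point): A point in the lever's black sleeve, 95 mm from the stem axis, at mid-thickness, height 62 mm. The lever ends 120 mm from the axis; the sleeve is 18 mm wide, 12 mm thick (heights 56 to 68 mm) and 42 to 120 mm from the axis.
- tee (a joint): Two-armed T-handle of tee_cock, turning about the upright stem, in rad: 0 = shut, at its stop, bar along the cock's own x; 1.571 = open, at its stop, bar along its y. Opening is anticlockwise from above: end a points at (cock yaw + value), end b opposite. Starts at 0 to 0.12. Stiff (0.15 N m), stays where left.
- tee_end_a (a point): A point in one arm of the T-handle, 38 mm from the stem axis, at mid-thickness, height 65 mm. The bar is black, 101 mm long over all, 16 mm wide (19 mm at its round ends) and occupies heights 58 to 72 mm; the hub's top is at 74 mm.
- tee_end_b (a point): The same point in the opposite arm of the T-handle.
- glue_center (a point): Centre (69 mm above the foot) of the loose glue bottle: round body 45 mm across up to a shoulder whose top is 99 mm above the foot, then a thin red nozzle cap (14 mm across) up to 138 mm. 0.1 to 0.2 kg. z along the bottle. Starts upright about 83 mm from the lever's stem, in the lever's swing; the lever would topple it. The bench around is flat and free of furniture at x 0.38 to 0.56, y -0.4 to 0.4 m.
- cyano_center (a point): Centre (34.5 mm up) of a small loose blue-capped bottle, 27 mm across and 69 mm tall, standing beyond the open lever. Bystander: leave it.
- cup_center (a point): Centre (41.5 mm up) of a loose clear cup, 71 mm across and 83 mm tall, standing near the T-handle. Bystander: leave it.
- tape_center (a point): Centre (9 mm up) of a loose black tape roll lying flat, 64 mm across, 18 mm tall. Bystander: leave it.
- sanding_center (a point): Centre (14 mm up) of a loose cork sanding block 60 x 100 x 28 mm (along its x, y, z). Bystander: leave it.
Things that resemble listed ones, but are neither listed nor needed, are in the scene too. What is shaped like the part that bears glue_center but purple is not meant.

How it is judged (in metres and radians):
On the way, in this order (a step that is already met when the one before it is completed fails the run):
1. the glue bottle stands released and upright on the bench, clear of both handles' swing (horizontal distance between glue_center and lever_cock above 0.142 m and horizontal distance between glue_center and tee_cock above 0.07 m and angle between glue_center's own z axis and vertical below 0.1 rad and height (world z) of glue_center between 0.06 and 0.078 m and contact force between the fingers and glue_bottle below 0.1 N), for 0.2 s.
2. the lever is turned fully shut (value of joint lever below 0.06 rad), for 0.2 s.
3. the T-handle is turned fully open (value of joint tee above 1.51 rad), for 0.2 s.
At the end, for the whole second after the job is handed in: The lever is within 0.06 rad of its shut stop, the T-handle within 0.06 rad of its open stop, and the glue bottle stands upright (within 0.1 rad) and still on the bench, its axis more than 142 mm from the lever's stem and more than 70 mm from the T-handle's stem (value of joint lever below 0.06 rad and value of joint tee above 1.51 rad and horizontal distance between glue_center and lever_cock above 0.142 m and horizontal distance between glue_center and tee_cock above 0.07 m and angle between glue_center's own z axis and vertical below 0.1 rad and height (world z) of glue_center between 0.06 and 0.078 m and linear speed of glue_bottle below 0.02 m/s); the robot touches nothing.
It fails at once if the T-handle is opened while the lever is not yet shut (value of joint tee above 0.3 rad and value of joint lever above 0.15 rad).
It fails at once if the glue bottle is knocked over (angle between glue_center's own z axis and vertical above 0.5 rad).
It fails at once if the clear cup or the small blue-capped bottle is moved more than 30 mm or tipped (distance of any of cup_center, cyano_center from where it was at the start of the episode above 0.03 m or angle between any of cup_center, cyano_center's own z axis and vertical above 0.4 rad).
It fails at once if the tape roll or the sanding block is moved more than 30 mm or tipped (distance of any of tape_center, sanding_center from where it was at the start of the episode above 0.03 m or angle between any of tape_center, sanding_center's own z axis and vertical above 0.4 rad).
It also fails if it takes over 72 s, if anything falls off the work surface, if the arm or the gripper's body presses on something with over 40 N, if the wrist force passes 120 N, or if a joint passes its speed limit or range.

ROBOT

A 6-joint arm with a two-finger parallel gripper is mounted at the origin on a cart in front of the work surface, level with it; the furniture and walls round the work are solid. World frame = base frame: x ahead of the robot, y to its left, z up, the work surface at z = 0. Lengths are in mm, angles in rad, forces in N, time in s.
With the tool pointing down it reaches from about 325 to 900 mm from the base axis. Payload 6.1 kg.
Tool frame: the origin (TCP) lies at the very end of the fingers, on their centre line; the grasp point (between the pads) lies 19 mm behind it; z points along the fingers, y is the line along which they close (so a half turn about z gives the same grasp; the last joint's range is limited). The gripper opens to 85 mm and grips with 20 to 120 N. Pads are 22 mm wide; open, the fingers measure 114 mm over their backs; the gripper's body (76 mm by 85 mm) begins 54 mm behind the grasp point. The pads swing forward as they close: fully open they stand 13 mm farther back than shut.
Start: joints at [-1.424, 0.22, 1.526, -0, 1.395, -0.126], TCP at [168.386, -601.882, 200.6] pointing down, gripper open.
Joint ranges: [-2.98, 2.98], [-0.91, 2.08], [0.09, 2.57], [-1.24, 4.39], [0.2, 2.65], [-2.68, 2.68]. Speed limits (rad/s): [2.57, 2.57, 3.01, 3.14, 3.14, 3.14].

INTERFACE

Orientations are given as [roll, pitch, yaw] about the fixed x, y, z axes, in that order (R = Rz(yaw) Ry(pitch) Rx(roll)).
In Python, from workcell import ctrl gives the robot as it stands.
- The arm moves only by the shell command python3 -m handwheel 'ROWS'. ROWS is JSON, a list of rows, each a list of 7 numbers: the shift along the tool's x, y, z normalised to -1 to 1, where 1 is 100 mm, then the turn, a rotation vector about the tool's x, y, z normalised to -1 to 1, where 1 is 45 degrees, then the gripper command: -1 is fully open, 1 is shut, values between are in proportion. A call has 1 to 10 rows; each row shifts and turns the commanded pose from where the row before left it, along the tool's axes as they then stand; what a row does not reach is not made up. A row lasts 1/8 s, in which the tool goes at most 62.5 mm and 10.7 degrees, less where a joint would pass 70% of its speed; a pose out of reach is approached as far as the arm can. A call with a number of a shift or a turn outside -1 to 1 is refused whole. A call with a gripper value outside its range is refused whole. The fingers move at their own pace and stop on an object; the grip force is fixed at half the most. Time passes only in rows, so rows that do not move let the fingers close. It gives the time, the measured TCP pose, the force, the opening and the grip force at its end, in the units of the state.
- ctrl.state(): the state, without advancing time (a new reading comes with each control period).
- ctrl.read_camera(name): name is "scene" or "side" or "wrist"; returns a dict with "pixels" (420x560x3 uint8, red, green, blue), "fx", "fy", "cx", "cy" (pixels), "R" (3x3) and "t" (3): a world point X has camera coordinates R X + t. Camera axes: x right, y down, z forward; pixel columns grow to the right and rows downward; lengths in mm; the calibration is good to about 2 mm. A picture is of the moment at which its call begins. There is no depth.
- ctrl.finish_job(): hands the job in; it is judged then, once.
The state is a dict: "time": time; "qpos": joint angles; "dq": joint speeds; "tau": joint torques, N m; "position": TCP position; "tcp_rot": TCP orientation; "wrist_force": force on the tool from outside, world axes, zero at the start; "torque": the same for the moment, N m; "finger_gap": opening from 0.0 (shut) to 1.0 (fully open); "grip_force": force on a finger pad.
Only numpy, scipy, OpenCV 4.12 (cv2) and the standard library are available. Lean on these libraries where they do the work, as an engineer would, in place of code of your own. Each camera call takes 0.05 s, during which the arm holds its last target. There are 200 camera calls.

## Working session

There is one attempt and no reset: what is moved stays moved. The work goes in short steps, Python scripts to look and compute and a shell command to move; the robot and the scene stay as the last step left them, time stands still between calls to the robot, and variables do not carry over. Pictures are saved under pics/ and viewed, at most 13 in all, crops included, and the job is handed in when it is done.

```bash
mkdir -p pics; ls; python3 - <<'E'
from workcell import ctrl
import cv2,pickle
d={}
for n in("scene","side"):
    c=ctrl.read_camera(n);d[n]=c
    cv2.imwrite(f"pics/{n}0.png",c["pixels"][:,:,::-1]); print(n,c["fx"],c["R"],c["t"])
pickle.dump(d,open("cam0.pkl","wb"))
s=ctrl.state();print(s)
E
```

```text
pics
scene 523.7928048200032 [[ 0.4415111  -0.8972113   0.00893514]
 [-0.41218633 -0.21165908 -0.88617316]
 [ 0.79697577  0.38757234 -0.46326807]] [-212.09044693  265.65743088 1237.89670002]
side 491.1530612490308 [[-0.97024536 -0.24130149 -0.01993807]
 [-0.13692838  0.61475324 -0.7767426 ]
 [ 0.19968614 -0.75090082 -0.6295025 ]] [ 510.15427094  134.22713365 1381.54180146]
{'time': 0.1, 'qpos': array([-1.42411871e+00,  2.21217029e-01,  1.52750014e+00,  3.61047676e-05,
        1.39471286e+00, -1.26121864e-01]), 'dq': array([-0.00157424, -0.00094256, -0.00245498,  0.00108017, -0.0006964 ,
       -0.00079042]), 'tau': array([ 4.96856956e-04, -4.98245466e+01, -3.90545547e+01, -1.85914596e-04,
        5.64170798e-03,  3.52984466e-05]), 'position': array([ 168.29875448, -601.28140581,  199.56365873]), 'tcp_rot': array([-3.13977435e+00, -2.66371115e-04,  2.72792878e-01]), 'wrist_force': array([ 0.71978279, -0.01936745, -0.33032311]), 'torque': array([0.0240192 , 0.00470264, 0.00250133]), 'grip_force': 0.0, 'finger_gap': 0.9997308554319773}
```

View pics/scene0.png

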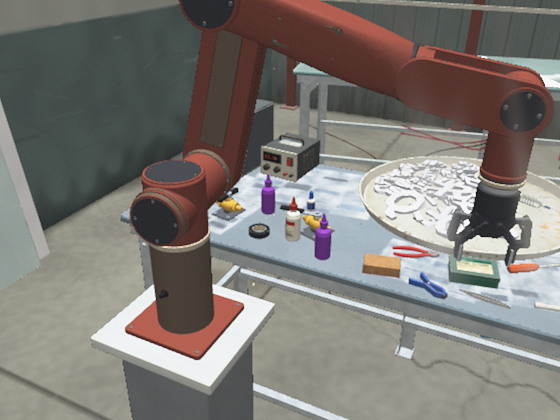

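View pics/side0.png

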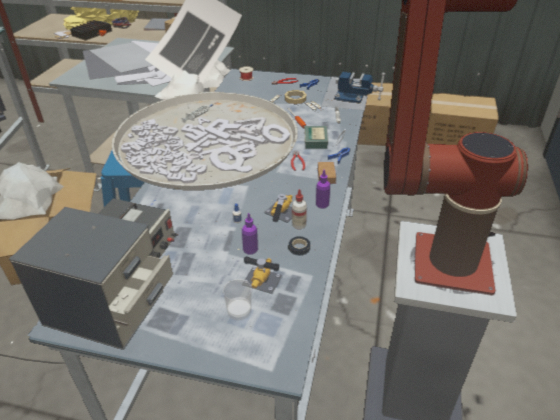

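The scene view shows the red-capped glue bottle at about (293,222). The lever cock is just right of it at (316,224) and the T-cock at (231,205). In the side view the glue is at (300,212), the lever cock at (279,208), the T-cock at (263,272), the cup at (238,305) and the cyano bottle at (237,213). Purple decoys stand at side (250,235) and (323,190). Next I'll zoom in.

```bash
python3 - <<'E'
import cv2,pickle
d=pickle.load(open("cam0.pkl","rb"))
a=d["side"]["pixels"][165:325,210:350,::-1]; b=d["scene"]["pixels"][165:280,200:345,::-1]
cv2.imwrite("pics/side0z.png",cv2.resize(a,None,fx=3.75,fy=3.75,interpolation=cv2.INTER_CUBIC))
cv2.imwrite("pics/scene0z.png",cv2.resize(b,None,fx=5,fy=5,interpolation=cv2.INTER_CUBIC))
E
```

```text
(no output)
```

View pics/side0z.png

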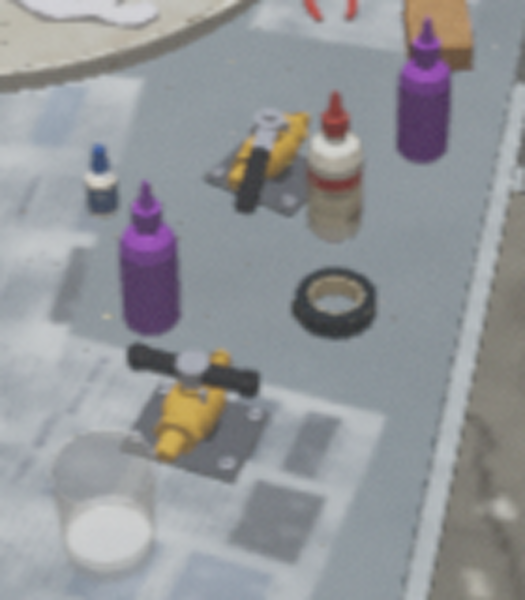

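View pics/scene0z.png

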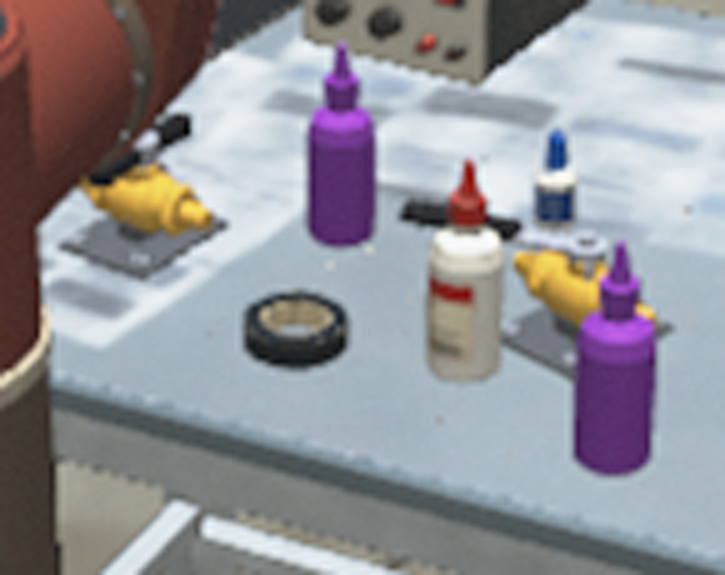

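```bash
cat > h.py <<'E'
import numpy as np,pickle
d=pickle.load(open("cam0.pkl","rb"))
def ray(c,u,v):
    return -c["R"].T@c["t"], c["R"].T@np.array([(u-c["cx"])/c["fx"],(v-c["cy"])/c["fy"],1])
def onz(c,u,v,z):
    o,r=ray(c,u,v); return o+r*(z-o[2])/r[2]
def tri(p,q):
    A=np.zeros((3,3));b=np.zeros(3)
    for o,r in(p,q):
        r=r/np.linalg.norm(r);P=np.eye(3)-np.outer(r,r);A+=P;b+=P@o
    return np.linalg.solve(A,b)
S=lambda u,v:(210+u/3.75,165+v/3.75)
C=lambda u,v:(200+u/5,165+v/5)
E
python3 - <<'E'
from h import *
np.set_printoptions(precision=0,suppress=True)
s,c=d["side"],d["scene"]
P={"gluetip":((335,95),(468,163),138),"gluefoot":((333,226),(463,366),0),"levhub":((268,122),(588,242),68),"levend":((246,205),(405,212),62),
"thub":((193,362),(150,142),74),"tL":((133,355),(182,126),65),"tR":((254,382),(100,176),65),"cyan":((99,148),(557,133),69),
"pur1":((146,185),(342,45),138),"pur2":((428,22),(621,245),138),"tape":((335,293),(296,318),18),"cupfoot":((110,535),None,0),"cuptop":((104,457),None,83),
"levpipe1":((303,120),(522,262),30),"levpipe2":((237,180),(655,315),30),"teepipe1":((222,358),(95,190),30),"teepipe2":((170,445),(205,215),30)}
for k,(a,b,h) in P.items():
    print(k,onz(s,*S(*a),h), onz(c,*C(*b),h) if b else "", tri(ray(s,*S(*a)),ray(c,*C(*b))) if b else "")
E
```

```text
gluetip [450. -62. 138.] [451. -73. 138.] [453. -70. 134.]
gluefoot [451. -68.   0.] [454. -72.   0.] [452. -71.  -1.]
levhub [ 515. -108.   68.] [ 516. -124.   68.] [ 519. -120.   62.]
levend [509.  -6.  62.] [511.  -5.  62.] [509.  -6.  63.]
thub [501. 185.  74.] [503. 172.  74.] [506. 176.  69.]
tL [548. 179.  65.] [548. 175.  65.] [549. 176.  63.]
tR [457. 186.  65.] [462. 184.  65.] [459. 184.  65.]
cyan [641. -42.  69.] [643. -51.  69.] [644. -49.  66.]
pur1 [563.  77. 138.] [566.  67. 138.] [567.  69. 135.]
pur2 [ 396. -178.  138.] [ 398. -188.  138.] [ 398. -186.  135.]
tape [429.  32.  18.] [432.  30.  18.] [430.  30.  18.]
cupfoot [536. 290.   0.]  
cuptop [533. 293.  83.]  
levpipe1 [ 497. -166.   30.] [539. -73.  30.] [ 480. -101.   72.]
levpipe2 [533. -73.  30.] [ 515. -170.   30.] [ 559. -145.  -13.]
teepipe1 [494. 133.  30.] [502. 214.  30.] [473. 182.  63.]
teepipe2 [509. 226.  30.] [504. 133.  30.] [537. 169. -10.]
```

The triangulated heights agree with the given sizes:
- Glue bottle at (452,-71), 81 mm from the lever stem at (517,-119).
- Lever end at (510,-6).
- T-cock stem at (504,178), bar at (459,185) to (548,177).

I'll grasp the red cap from above, since the palm would hit the nozzle in a body grasp, and set the bottle down near (400,110). First I turn the tool to yaw 0 and travel there.

```bash
python3 -m handwheel '[[0,0,0,0,0,0.174,-1],[0,0,0,0,0,0.174,-1],[0.284,-0.531,0,0,0,0,-1],[0.284,-0.531,0,0,0,0,-1],[0.284,-0.531,0,0,0,0,-1],[0.284,-0.531,0,0,0,0,-1],[0.284,-0.531,0,0,0,0,-1],[0.284,-0.531,0,0,0,0,-1],[0.284,-0.531,0,0,0,0,-1],[0.284,-0.531,0,0,0,0,-1]]'; python3 -m handwheel '[[0.284,-0.531,0,0,0,0,-1],[0.284,-0.531,0,0,0,0,-1],[0,0,0,0,0,0,-1],[0,0,0,0,0,0,-1]]'
```

```text
time: 1.35
position: [396.2, -175.3, 200.5]
tcp_rot: [3.141, -0.0, -0.001]
wrist_force: [0.3, -1.2, 0.3]
finger_gap: 0.999
grip_force: 0.0
time: 1.85
position: [452.3, -70.9, 200.2]
tcp_rot: [3.141, 0.001, 0.001]
wrist_force: [-0.3, -0.2, 0.0]
finger_gap: 1.004
grip_force: 0.0
```

```bash
python3 - <<'E'
from workcell import ctrl
import cv2,pickle
from h import *
c=ctrl.read_camera("wrist");pickle.dump(c,open("w1.pkl","wb"))
im=c["pixels"][:,:,::-1].copy()
cv2.imwrite("pics/w1.png",im)
for p in((452.5,-70.5,138),(452.5,-70.5,0),(517,-119,68),(510,-6,62)):
    q=c["R"]@np.array(p)+c["t"];print(p,c["fx"]*q[0]/q[2]+c["cx"],c["fy"]*q[1]/q[2]+c["cy"])
E
```

```text
(452.5, -70.5, 138) 281.3990811726264 209.80019412136176
(452.5, -70.5, 0) 281.12345626376964 175.2664491057108
(517, -119, 68) 332.38684551888537 122.67385289639789
(510, -6, 62) 215.1360334302641 129.78849656018969
```

View pics/w1.png

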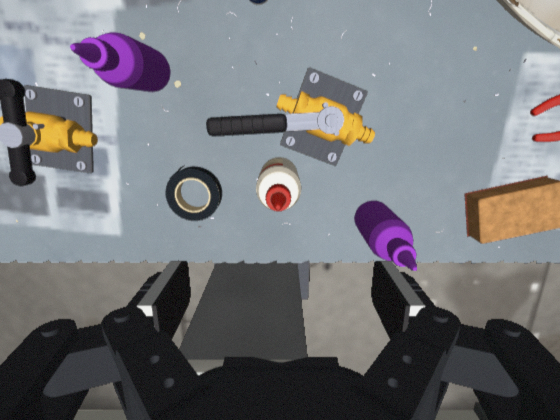

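The wrist view shows the cap tip at (279,206), 3 px from the prediction. The lever hub is at (330,121), the lever end at (208,127) and the T-bar runs from (12,88) to (22,178). I'll refine the cock poses from this view.

```bash
python3 - <<'E'
from h import *
np.set_printoptions(precision=1,suppress=True)
c=pickle.load(open("w1.pkl","rb"))
for n,u,v,z in(("tip",279,206,138),("lhub",330,121,70),("levend",208,127,62),("levmid",265,124,62),("plateA",313,68,6),("plateB",367,88,6),("plateC",335,165,6),("plateD",281,145,6),
 ("pipeL",281,101,30),("pipeR",371,136,30),("thub",12,136,74),("ta",12,82,65),("tb",22,183,65),("tpipe",95,141,30),("tplate1",93,93,6),("tplate2",93,173,6),("tape",194,192,18),("edge",280,262,0),("pur2",405,258,138),("pur1",78,47,138)):
    print(n,onz(c,u,v,z))
E
```

```text
tip [455.7 -68.6 138. ]
lhub [ 518.6 -116.4   70. ]
levend [512.6   0.8  62. ]
levmid [515.5 -54.7  62. ]
plateA [ 572.2 -105.     6. ]
plateB [ 551.9 -165.4    6. ]
plateC [ 466.1 -134.5    6. ]
plateD [489.5 -70.3   6. ]
pipeL [537.5 -70.2  30. ]
pipeR [ 501.7 -167.5   30. ]
thub [504.9 183.5  74. ]
ta [553.1 178.7  65. ]
tb [457.5 192.7  65. ]
tpipe [496.2 131.8  30. ]
tplate1 [546.5 138.9   6. ]
tplate2 [456.3 154.8   6. ]
tape [436.   32.3  18. ]
edge [335.4 -69.2   0. ]
pur2 [ 410.3 -173.9  138. ]
pur1 [569.6  69.1 138. ]
```

```bash
python3 -m handwheel '[[0.02,-0.01,0.5,0,0,0,-1],[0,0,0.45,0,0,0,-1],[0,0,0,0,0,0,-1],[0,0,0,0,0,0,0.4],[0,0,0,0,0,0,0.7],[0,0,0,0,0,0,1],[0,0,0,0,0,0,1],[0,0,0,0,0,0,1],[0,0,0,0,0,0,1]]'; python3 -m handwheel '[[0,0,-0.1,0,0,0,1],[0,0,-0.1,0,0,0,1],[0,0,0,0,0,0,1]]'; python3 - <<'E'
from workcell import ctrl
import cv2
im=ctrl.read_camera("side")["pixels"][145:325,210:350,::-1]
cv2.imwrite("pics/s2.png",cv2.resize(im,None,fx=3,fy=3,interpolation=cv2.INTER_CUBIC))
E
```

```text
time: 3.02
position: [455.7, -70.3, 106.8]
tcp_rot: [3.141, -0.002, -0.0]
wrist_force: [-0.5, 0.6, 5.6]
finger_gap: -0.001
grip_force: 2.7
time: 3.4
position: [455.5, -70.3, 126.9]
tcp_rot: [3.141, -0.002, -0.0]
wrist_force: [0.1, 0.3, -0.0]
finger_gap: -0.002
grip_force: 0.0
```

View pics/s2.png

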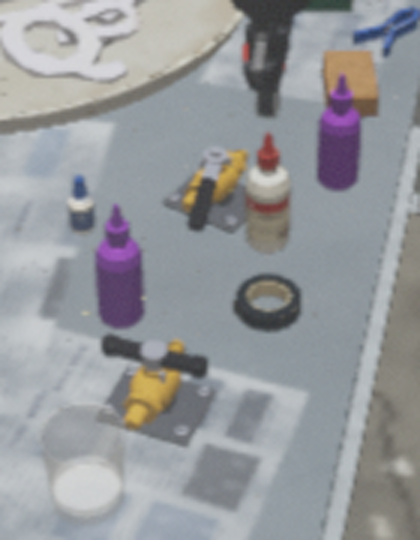

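The fingers closed empty. The bottle is upright and unmoved, with its tip at side (299,191), and the fingertips show at (299,181). I'll compare that with the TCP projection.

```bash
python3 - <<'E'
from h import *
from workcell import ctrl
s=d["side"]
for p in((455.5,-70.3,127),(455.5,-70.3,157),(454,-69.5,138),(454,-70,0),(452,-71,69)):
    q=s["R"]@np.array(p)+s["t"];print(p,s["fx"]*q[0]/q[2]+s["cx"],s["fy"]*q[1]/q[2]+s["cy"])
print(onz(s,299,181,127), ctrl.state()["position"])
# glue tip by red mask, now, in three views
import cv2
for n in("side","scene"):
    c=ctrl.read_camera(n);im=c["pixels"].astype(int)
    m=((im[:,:,0]-im[:,:,1]>50)&(im[:,:,0]-im[:,:,2]>50)).astype(np.uint8)
    if n=="side": m[:185]=0;m[240:]=0;m[:,:285]=0;m[:,315:]=0
    else: m[:190]=0;m[250:]=0;m[:,:280]=0;m[:,308:]=0
    ys,xs=np.nonzero(m)
    for y in sorted(set(ys)): print(n,y,xs[ys==y].min(),xs[ys==y].max())
E
```

```text
(455.5, -70.3, 127) 298.0882155252578 191.55263782555622
(455.5, -70.3, 157) 298.2540497834689 183.21430695784386
(454, -69.5, 138) 298.5974368475144 188.74208435812824
(454, -70, 0) 297.8865935442389 224.6930978671605
(452, -71, 69) 298.96450124897666 207.086015773998
[ 463.49520901 -123.78278031  127.        ] [455.08700064 -70.14289218 126.21244184]
side 190 299 299
side 191 299 299
side 192 299 299
side 193 298 300
side 194 298 300
side 195 296 301
side 196 296 302
side 197 296 301
side 198 298 301
side 199 298 301
side 200 299 300
side 213 303 303
side 214 298 302
scene 197 293 293
scene 198 293 294
scene 199 293 294
scene 200 293 294
scene 201 293 294
scene 202 292 294
scene 203 291 295
scene 204 290 296
scene 205 290 296
scene 206 290 296
scene 207 290 296
scene 208 290 296
scene 209 291 296
scene 221 286 286
scene 222 286 290
scene 223 287 293
scene 224 288 293
scene 225 292 293
```

```bash
python3 - <<'E'
from workcell import ctrl
import cv2
from h import *
a=ctrl.read_camera("scene");s=ctrl.read_camera("side")
def crop(c,x0,x1,y0,y1):
    im=c["pixels"][:,:,::-1].copy(); im=cv2.resize(im[y0:y1,x0:x1],None,fx=5,fy=5,interpolation=cv2.INTER_CUBIC)
    q=c["R"]@np.array((455.1,-70.1,126.2))+c["t"];u=c["fx"]*q[0]/q[2]+c["cx"];v=c["fy"]*q[1]/q[2]+c["cy"];print(u,v)
    cv2.circle(im,(int((u-x0)*5),int((v-y0)*5)),4,(0,255,0),1);return im
cv2.imwrite("pics/c3.png",cv2.hconcat([crop(a,250,330,130,240),crop(s,260,340,130,240)]))
E
```

```text
293.25950095480954 200.45617373323535
298.2037821374171 191.828642317681
```

View pics/c3.png

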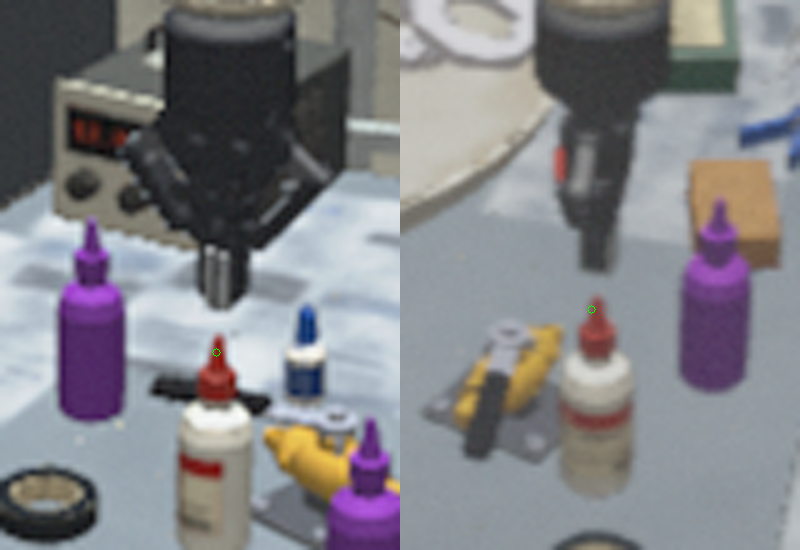

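The triangulated fingertips are at (454,-72,156) while the state reports z=125, so the real tips sit about 30 mm higher than the reported TCP. That explains the miss: only the thin nozzle tip was between the pads. I'll regrasp at a reported z of about 74, which leaves the palm clear whichever value is right.

```bash
python3 -m handwheel '[[0,0,0,0,0,0,-1],[0,0,0,0,0,0,-1],[0,0,0,0,0,0,-1],[0,0,0,0,0,0,-1],[0,0,0.3,0,0,0,-1],[0,0,0.2,0,0,0,-1],[0,0,0,0,0,0,-1]]';  python3 -m handwheel '[[0,0,0,0,0,0,0.4],[0,0,0,0,0,0,0.6],[0,0,0,0,0,0,0.8],[0,0,0,0,0,0,1],[0,0,0,0,0,0,1],[0,0,0,0,0,0,1],[0,0,0,0,0,0,1],[0,0,0,0,0,0,1]]'
```

```text
time: 4.53
position: [453.1, -69.5, 74.1]
tcp_rot: [-3.14, 0.004, -0.001]
wrist_force: [0.5, -0.4, -1.1]
finger_gap: 0.998
grip_force: 0.0
time: 5.52
position: [455.2, -70.1, 76.2]
tcp_rot: [3.141, -0.001, -0.001]
wrist_force: [-0.2, 1.2, 5.6]
finger_gap: 0.11
grip_force: 58.7
```

It's gripping at 59 N with about a 10 mm opening, so it has the cap. A small lift first, then a check.

```bash
python3 -m handwheel '[[0,0,-0.1,0,0,0,1],[0,0,-0.1,0,0,0,1],[0,0,-0.2,0,0,0,1],[0,0,-0.1,0,0,0,1],[0,0,0,0,0,0,1]]'; python3 - <<'E'
from workcell import ctrl
import cv2
from h import *
a=ctrl.read_camera("scene");s=ctrl.read_camera("side")
def crop(c,x0,x1,y0,y1):
    return cv2.resize(c["pixels"][y0:y1,x0:x1,::-1],None,fx=5,fy=5,interpolation=cv2.INTER_CUBIC)
cv2.imwrite("pics/c4.png",cv2.hconcat([crop(a,250,330,130,245),crop(s,260,340,130,245)]))
E
```

```text
time: 6.15
position: [455.3, -70.3, 126.5]
tcp_rot: [3.141, -0.002, -0.0]
wrist_force: [1.0, 0.4, -1.5]
finger_gap: 0.111
grip_force: 58.8
```

View pics/c4.png

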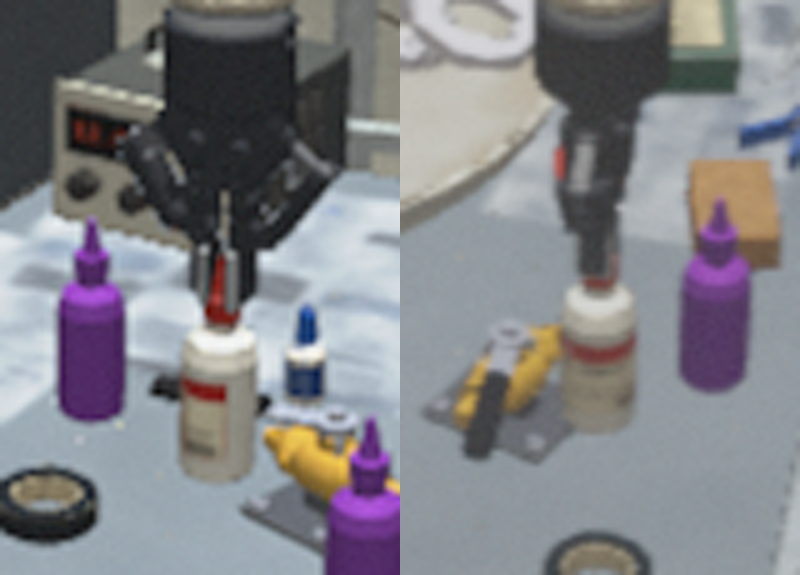

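The bottle is lifted about 50 mm and hangs upright. I'll carry it to about (400,110), lower it 50 mm and release.

```bash
python3 -m handwheel '[[-0.05,-0.2,0,0,0,0,1],[-0.15,-0.5,0,0,0,0,1],[-0.15,-0.5,0,0,0,0,1],[-0.15,-0.4,0,0,0,0,1],[-0.05,-0.2,0,0,0,0,1],[0,0,0.2,0,0,0,1],[0,0,0.2,0,0,0,1],[0,0,0.07,0,0,0,1],[0,0,0.02,0,0,0,1],[0,0,0,0,0,0,1]]'; python3 -m handwheel '[[0,0,0.01,0,0,0,1],[0,0,0,0,0,0,1]]'
```

```text
time: 7.5
position: [400.1, 109.9, 77.0]
tcp_rot: [-3.142, -0.0, -0.001]
wrist_force: [-0.6, -0.4, -1.1]
finger_gap: 0.108
grip_force: 58.8
time: 7.75
position: [400.4, 110.0, 76.2]
tcp_rot: [-3.141, -0.001, -0.001]
wrist_force: [-0.4, 0.2, 0.2]
finger_gap: 0.106
grip_force: 59.0
```

```bash
python3 -m handwheel '[[0,0,0,0,0,0,0.6],[0,0,0,0,0,0,0.2],[0,0,0,0,0,0,-0.4],[0,0,0,0,0,0,-0.4],[0,0,-0.2,0,0,0,-0.4],[0,0,-0.4,0,0,0,-0.4],[0,0,-0.3,0,0,0,1],[0,0,0,0,0,0,1],[0,0,0,0,0,0,1]]'; python3 - <<'E'
from workcell import ctrl
import cv2
from h import *
a=ctrl.read_camera("scene");s=ctrl.read_camera("side");w=ctrl.read_camera("wrist")
pickle.dump((a,s,w),open("c5.pkl","wb"))
def crop(c,x0,x1,y0,y1):
    return cv2.resize(c["pixels"][y0:y1,x0:x1,::-1],(400,560),interpolation=cv2.INTER_CUBIC)
cv2.imwrite("pics/c5.png",cv2.hconcat([crop(a,230,330,110,250),crop(s,250,350,130,270)]))
E
```

```text
time: 8.88
position: [399.2, 110.0, 164.8]
tcp_rot: [3.142, 0.001, -0.001]
wrist_force: [-0.7, 0.9, 0.4]
finger_gap: 0.063
grip_force: 0.0
```

View pics/c5.png

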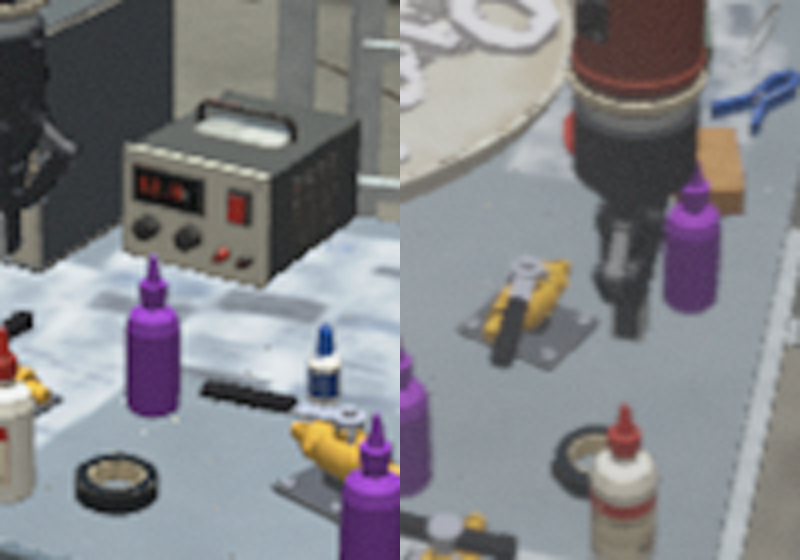

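The glue bottle stands upright and released at about (400,110), seen at side (306,255). Next I move to the far (+x) side of the lever, 85 mm out from its stem, with the fingers shut, and descend to a real tip height of about 48 mm.

```bash
python3 -m handwheel '[[0.36,0.36,0,0,0,0,1],[0.36,0.36,0,0,0,0,1],[0.36,0.36,0,0,0,0,1],[0.38,0.36,0,0,0,0,1],[0,0,0,0,0,0,1],[0,0,0.5,0,0,0,1],[0,0,0.4,0,0,0,1],[0,0,0.3,0,0,0,1],[0,0,0.28,0,0,0,1],[0,0,0,0,0,0,1]]'; python3 - <<'E'
from workcell import ctrl
import cv2
from h import *
a=ctrl.read_camera("scene");s=ctrl.read_camera("side")
def crop(c,x0,x1,y0,y1):
    return cv2.resize(c["pixels"][y0:y1,x0:x1,::-1],(400,560),interpolation=cv2.INTER_CUBIC)
cv2.imwrite("pics/c6.png",cv2.hconcat([crop(a,250,350,110,250),crop(s,240,340,110,250)]))
E
```

```text
time: 10.28
position: [542.0, -32.7, 14.5]
tcp_rot: [-3.14, 0.007, -0.0]
wrist_force: [-0.4, 1.1, 0.1]
finger_gap: 0.001
grip_force: 0.0
```

View pics/c6.png

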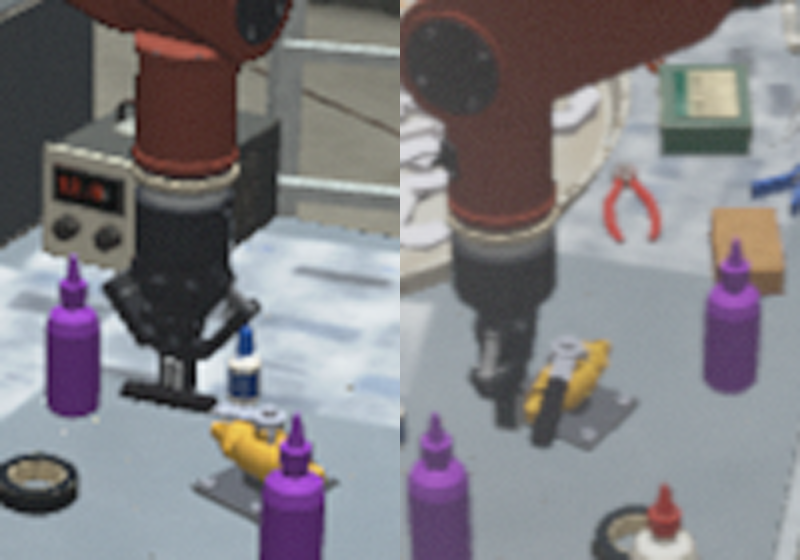

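The shut fingertips (side crop (507,425)) stand beside the lever sleeve at lever height. I'll push it round the arc.

```bash
python3 -m handwheel '[[-0.15,-0.02,0,0,0,0,1],[-0.15,0,0,0,0,0,1],[-0.1,0.02,0,0,0,0,1],[-0.1,0.03,0,0,0,0,1],[-0.1,0.05,0,0,0,0,1],[-0.1,0.05,0,0,0,0,1]]'; python3 -m handwheel '[[-0.06,0.05,0,0,0,0,1],[-0.06,0.05,0,0,0,0,1],[-0.05,0.05,0,0,0,0,1],[-0.04,0.05,0,0,0,0,1],[0,0,0,0,0,0,1]]'
```

```text
time: 11.12
position: [475.6, -47.4, 17.9]
tcp_rot: [3.142, -0.001, -0.001]
wrist_force: [3.2, 0.8, 1.3]
finger_gap: -0.001
grip_force: 1.6
time: 11.75
position: [453.7, -67.3, 17.2]
tcp_rot: [-3.142, 0.002, -0.001]
wrist_force: [-0.1, 0.1, -0.4]
finger_gap: -0.002
grip_force: 0.0
```

```bash
python3 -m handwheel '[[-0.02,0.05,0,0,0,0,1],[-0.02,0.05,0,0,0,0,1]]';python3 -m handwheel '[[-0.01,0.04,0,0,0,0,1],[0,0.03,0,0,0,0,1]]'; python3 -m handwheel '[[0,0,0,0,0,0,1]]'
```

```text
time: 12.0
position: [452.5, -70.4, 17.4]
tcp_rot: [-3.129, -0.004, -0.004]
wrist_force: [18.1, 44.0, -1.7]
finger_gap: -0.003
grip_force: 23.9
time: 12.25
position: [452.4, -70.9, 17.4]
tcp_rot: [-3.118, -0.005, -0.006]
wrist_force: [20.7, 68.3, 4.7]
finger_gap: -0.003
grip_force: 35.5
time: 12.38
position: [452.4, -70.7, 17.5]
tcp_rot: [-3.118, -0.005, -0.005]
wrist_force: [19.7, 60.9, 4.2]
finger_gap: -0.008
grip_force: 32.1
```

The reaction of 60 to 68 N lies along the lever's normal, so the lever is on its stop. I'll back off, rise, and check its angle with a colour mask.

```bash
python3 -m handwheel '[[0.02,-0.14,0,0,0,0,1],[0.02,-0.2,0,0,0,0,1],[0,0,-0.5,0,0,0,1],[0,0,-0.5,0,0,0,1],[0,0,-0.5,0,0,0,1],[0,0,0,0,0,0,1],[0,0,0,0,0,0,1]]'; cat > bar.py <<'E'
from h import *
from workcell import ctrl
def dark(name,stem,z,r0,r1):
    c=ctrl.read_camera(name);im=c["pixels"].astype(int)
    ys,xs=np.nonzero((im.max(2)<55))
    P=np.array([onz(c,u,v,z)[:2] for u,v in zip(xs,ys)])-stem
    r=np.hypot(*P.T);k=(r>r0)&(r<r1);a=np.degrees(np.arctan2(P[k,1],P[k,0]))
    h,e=np.histogram(a,bins=36,range=(-180,180));return [(int(e[i]),int(h[i])) for i in range(36) if h[i]>3]
E
python3 - <<'E'
from bar import *
import cv2
for n in("wrist","side","scene"): print(n,dark(n,(519,-119),66,55,115))
cv2.imwrite("pics/w7.png",ctrl.read_camera("wrist")["pixels"][:,:,::-1])
E
```

```text
time: 13.25
position: [453.0, -50.1, 166.9]
tcp_rot: [-3.142, 0.001, -0.0]
wrist_force: [-0.6, -0.5, -0.1]
finger_gap: 0.0
grip_force: 0.0
wrist [(140, 12), (150, 421), (160, 355)]
side []
scene [(150, 19), (160, 44)]
```

View pics/w7.png

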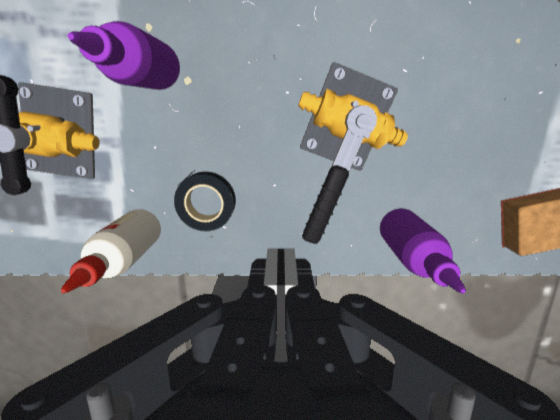

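The wrist view shows the lever, from (360,121) to (313,240), square to its pipe, from (305,100) to (400,138). It is shut, and the glue bottle is upright. Next I move to the robot-side end of the T-bar, on its +y side.

```bash
python3 -m handwheel '[[0.024,-0.54,0,0,0,0,1],[0.024,-0.54,0,0,0,0,1],[0.024,-0.54,0,0,0,0,1],[0.024,-0.54,0,0,0,0,1],[0.024,-0.56,0,0,0,0,1],[0,0,0,0,0,0,1],[0,0,0,0,0,0,1]]'; python3 - <<'E'
from bar import *
np.set_printoptions(precision=1,suppress=True)
c=ctrl.read_camera("wrist");im=c["pixels"].astype(int)
# brass pipe mask and dark bar, on their planes
g=(im[:,:,0]-im[:,:,2]>80)&(im[:,:,1]-im[:,:,2]>40)
def fit(m,z,s,R):
    ys,xs=np.nonzero(m);P=np.array([onz(c,u,v,z)[:2] for u,v in zip(xs,ys)]);P=P[np.hypot(*(P-s).T)<R]
    w,V=np.linalg.eigh(np.cov(P.T));v=V[:,1]*np.sign(V[0,1]);t=(P-P.mean(0))@v
    print(len(P),P.mean(0),"dir",np.degrees(np.arctan2(v[1],v[0])),"len",np.ptp(t),"mid",P.mean(0)+v*(t.max()+t.min())/2)
fit(g,35,(505,182),75)
fit(im.max(2)<55,72,(505,182),62)
print(ctrl.state()["position"])
E
```

```text
time: 14.32
position: [465.1, 221.7, 166.4]
tcp_rot: [3.14, 0.002, 0.001]
wrist_force: [-0.3, -0.6, 0.2]
finger_gap: -0.0
grip_force: 0.0
2162 [507.2 187.5] dir 81.43567020716694 len 108.37843846669793 mid [506.8 185.1]
1241 [505.3 186.1] dir -6.305277397051718 len 97.54759213836378 mid [506.  186.1]
[465.4 221.1 166.7]
```

```bash
python3 -m handwheel '[[0,0,0.5,0,0,0,1],[0,0,0.4,0,0,0,1],[0,0,0.3,0,0,0,1],[0,0,0.2,0,0,0,1],[0,0,0,0,0,0,1],[0.02,0.11,0,0,0,0,1],[-0.02,0.07,0,0,0,0,1],[-0.03,0.06,0,0,0,0,1]]'; python3 -m handwheel '[[-0.01,0.07,0,0,0,0,1],[-0.01,0.07,0,0,0,0,1],[0.01,0.08,0,0,0,0,1],[0.02,0.07,0,0,0,0,1],[0.03,0.06,0,0,0,0,1],[0.04,0.05,0,0,0,0,1],[0.04,0.03,0,0,0,0,1]]'; python3 -m handwheel '[[0.04,0.03,0,0,0,0,1],[0.04,0.01,0,0,0,0,1]]'; python3 -m handwheel '[[0.04,0,0,0,0,0,1]]'
```

```text
time: 15.38
position: [464.8, 198.2, 29.2]
tcp_rot: [-3.139, -0.005, -0.001]
wrist_force: [3.1, 6.4, -1.2]
finger_gap: 0.002
grip_force: 2.6
time: 16.25
position: [474.9, 155.1, 28.1]
tcp_rot: [-3.14, -0.0, -0.001]
wrist_force: [-2.9, 4.5, 0.6]
finger_gap: 0.005
grip_force: 2.4
time: 16.5
position: [479.4, 151.3, 27.4]
tcp_rot: [-3.14, 0.008, -0.001]
wrist_force: [-19.5, 7.8, 12.9]
finger_gap: 0.0
grip_force: 10.4
time: 16.62
position: [479.6, 151.4, 27.1]
tcp_rot: [-3.141, 0.016, -0.001]
wrist_force: [-33.1, 5.8, 26.3]
finger_gap: 0.002
grip_force: 17.1
```

```bash
python3 -m handwheel '[[0.03,0,0,0,0,0,1],[0,0,0,0,0,0,1]]'; python3 -m handwheel '[[-0.2,0,0,0,0,0,1],[-0.2,-0.1,0,0,0,0,1],[0,0,-0.5,0,0,0,1],[0,0,-0.5,0,0,0,1],[0,0,-0.5,0,0,0,1],[0,0,0,0,0,0,1],[0,0,0,0,0,0,1]]'; python3 - <<'E'
from bar import *
np.set_printoptions(precision=1,suppress=True)
c=ctrl.read_camera("wrist");im=c["pixels"].astype(int)
g=(im[:,:,0]-im[:,:,2]>80)&(im[:,:,1]-im[:,:,2]>40)
def fit(m,z,s,R):
    ys,xs=np.nonzero(m);P=np.array([onz(c,u,v,z)[:2] for u,v in zip(xs,ys)]);P=P[np.hypot(*(P-s).T)<R]
    w,V=np.linalg.eigh(np.cov(P.T));v=V[:,1]*np.sign(V[1,1]);t=(P-P.mean(0))@v
    print(len(P),"dir",np.degrees(np.arctan2(v[1],v[0])),"len",np.ptp(t),"mid",P.mean(0)+v*(t.max()+t.min())/2)
fit(im.max(2)<55,72,(506,185),62)
for n in("side","scene","wrist"): print(n,dark(n,(519,-119),66,55,115))
# glue: red cap in side view at tip height; cup untouched by construction
s=ctrl.read_camera("side")
im=s["pixels"].astype(int);m=(im[:,:,0]-im[:,:,1]>50)&(im[:,:,0]-im[:,:,2]>50)
ys,xs=np.nonzero(m);P=np.array([onz(s,u,v,120)[:2] for u,v in zip(xs,ys)]);k=np.hypot(*(P-(400,110)).T)<40
print("cap",P[k].mean(0),k.sum(),ctrl.state()["time"])
E
```

```text
time: 16.88
position: [479.3, 151.4, 25.7]
tcp_rot: [3.141, 0.022, -0.0]
wrist_force: [-33.1, 5.4, 22.0]
finger_gap: 0.001
grip_force: 16.9
time: 17.75
position: [450.0, 160.3, 177.7]
tcp_rot: [3.141, -0.001, -0.001]
wrist_force: [0.4, -0.6, -1.5]
finger_gap: 0.0
grip_force: 0.0
867 dir 81.16495177461789 len 97.54333525294265 mid [505.7 185.1]
side []
scene [(150, 19), (160, 45)]
wrist [(60, 4), (90, 21), (140, 148), (150, 886), (160, 288)]
cap [397.1 119.1] 54 18.0
```

The T-bar direction is 81.2° against the pipe's 81.4°, so it is open. The lever hasn't moved since its check, and the glue bottle is in place. Handing in.

```bash
python3 -c "
from workcell import ctrl
print(ctrl.finish_job())"
```

```text
the job is handed in; nothing more can be done
None
```

The job is handed in, with no verdict shown: the glue bottle stands upright at about (400, 110) mm, the lever is shut against its stop, the T-handle is then opened to within about 0.2° of its pipe line, and I saw no sign of the bystanders being touched, though I did not re-measure them.

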